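Index the glue carousel and load the bottle

ROBOT

A 7-joint arm with a two-finger parallel gripper is mounted at the origin on a cart in front of the work surface, level with it; the furniture and walls round the work are solid. World frame = base frame: x ahead of the robot, y to its left, z up, the work surface at z = 0. Lengths are in m, angles in rad, forces in N, time in s.
With the tool pointing down it reaches from about 0.4 to 0.85 m from the base axis. Payload 10.4 kg.
Tool frame: the origin (TCP) lies at the very end of the fingers, on their centre line; the grasp point (between the pads) lies 19 mm behind it; x points along the fingers, z is the direction in which the jaws open and shut, and the axes are right-handed (so a half turn about x gives the same grasp; the last joint's range is limited). The gripper opens to 85 mm and grips with 20 to 120 N. Pads are 22 mm wide; open, the fingers measure 114 mm over their backs; the gripper's body (76 mm by 85 mm) begins 54 mm behind the grasp point. The pads swing forward as they close: fully open they stand 13 mm farther back than shut.
Start: joints at [-1.192, 0.332, -0.065, 1.46, 0.022, 1.35, -0.088], TCP at [0.244, 0.575, 0.195] pointing down, gripper open.
Joint ranges: [-2.6, 2.6], [-0.5, 2.12], [-1.47, 1.34], [0.16, 2.42], [-1.27, 4.41], [0.06, 2.06], [-2.6, 2.6]. Speed limits (rad/s): [2.22, 2.22, 2.79, 2.79, 3.14, 3.14, 3.14].

INTERFACE

Orientations are given as a unit quaternion [x, y, z, w].
In Python, from workcell import readout, camera, manip gives the robot as it stands.
- The arm moves only by the shell command python3 -m inch 'ROWS' [FORCE]. ROWS is JSON, a list of rows, each a list of 3 entries, a list of its own where there are three numbers: the turn, a rotation vector about the tool's x, y, z in degrees, then the shift along the tool's x, y, z in mm, then the closure, from 0 (fully open) to 1 (shut). In form: [[[wx, wy, wz], [dx, dy, dz], hand], ...]. A call has 1 to 10 rows; each row is the pose to reach, as a shift and turn from the pose measured when the call began, along the tool's axes at that moment; what a row does not reach only later rows make up. A row lasts 1/8 s, in which the tool goes at most 62.5 mm and 10.7 degrees, less where a joint would pass 70% of its speed; a pose out of reach is approached as far as the arm can. A call with a gripper value outside its range is refused whole. The fingers move at their own pace and stop on an object; FORCE is the grip in N (left out, the last holds). Time passes only in rows, so rows that repeat a pose let the fingers close. It gives the time, the measured TCP pose, the force and the opening at its end, in the units of the state.
- readout.get_obs(): the state, without advancing time (a new reading comes with each control period).
- camera(name): name is "scene" or "top" or "wrist"; returns a dict with "pixels" (480x640x3 uint8, red, green, blue), "range_z" (480x640 float32, m along the optical axis (not along the pixel's ray), 0 where there is no reading), "intrinsics" (3x3 intrinsics, pixels), "extrinsics" (4x4, takes a point from world to camera coordinates); the wrist camera has in their place "T_tool_cam" (4x4, takes a point from camera to tool coordinates, whose origin is the TCP and whose axes are the tool frame's). Camera axes: x right, y down, z forward; pixel columns grow to the right and rows downward; lengths in m; the calibration is good to about 2 mm. A picture is of the moment at which its call begins: read the wrist's pose just before it.
- manip.hand_in(): hands the job in, once; it reports no verdict.
The state is a dict: "clock": time; "joint_pos": joint angles; "joint_velocities": joint speeds; "tau": joint torques, N m; "position": TCP position; "ee_rot": TCP orientation; "ft_force": force on the tool from outside, world axes, zero at the start; "torque": the same for the moment, N m; "grip_width": opening from 0.0 (shut) to 1.0 (fully open).
Only numpy, scipy, OpenCV 4.12 (cv2) and the standard library are available. Lean on these libraries where they do the work, as an engineer would, in place of code of your own. Each camera call takes 0.05 s, during which the arm holds its last target.

TASK

The bench carousel has one empty tray, the yellow one. Turn the carousel until that tray faces the open front of its wire guard, where the red arrow points, then put the brown-capped glue bottle that stands on the bench left of the carousel (not one from the ledge behind) upright in it, reaching in at a slant under the top plate. Leave the tray facing the opening, do not tip the bottle over, and leave the nail jar and the red paint tin where they are.

Things in the scene. Friction and masses are not known exactly. Their poses are not given: they have to be found in the camera images.
- stand: Fixed carousel stand: grey foot, four thin posts 160 mm from the axis joined by two wire rails (85, 145 mm up) except at the front, fixed grey round top plate (radius 90 mm, 200 to 206 mm up, red arrow on it). Origin: on the bench, on the vertical axis. Its -x axis (the arrow) points out of the open front, free of posts and rails 65 degrees either side. The front looks towards the robot's left.
- loading_point (a point): Fixed point in the open front: 100 mm from the axis along the stand's -x axis, 36 mm above the bench (tray floor height). The top plate's edge is 10 mm behind it (towards the axis) and 164 mm above it: a gripper pointing straight down does not fit, one leaning outward by 30 to 45 degrees does.
- carousel (a joint): Angle of the turning part about the vertical axis, rad, positive anticlockwise from above. Turns endlessly either way; at 0 and every full turn the empty tray is exactly at the loading point. Stays where it is left; about 4 N at the crank knob turns it.
- empty_tray (a point): Centre of the inner floor of the empty yellow tray on the turning disc (radius 145 mm); 100 mm from the axis, 36 mm above the bench. Tray square, 70 mm inside, walls 4 mm thick rising 14 mm above its floor, two sides square to the radius. The other trays (grey, at quarter turns) hold a white jar, a can of nails and a white glue bottle, all fixed to the disc.
- crank_knob (a point): Grip point on the black upright crank knob above the top plate: round, 20 mm diameter, 237 to 294 mm above the bench, this point at 266 mm; 60 mm from the axis, on the side opposite the empty tray. Spins freely on the dark crank arm (top at 232 mm; hub top at 240 mm), which turns with the disc.
- bottle_centre (a point): Middle of the loose glue bottle (white-and-orange body with brown cap), half-way up. 98 mm high in all; round body 47 mm diameter up to 80 mm, cap 26 mm diameter above; 0.17 kg. Stands upright on the bench left of the carousel. Centre is 49 mm above its underside.
- bottle: The same bottle; origin at the centre of its underside, z axis up through the cap.
- jar_nails: Bystander: loose glass jar of nails with grey lid, 70 mm diameter, 85 mm high; origin at the centre of its underside.
- tin_red: Bystander: loose paint tin with red band, 85 mm diameter, 86 mm high; origin at the centre of its underside.
Not all that is in view belongs to the job. Leave any green or purple look-alike of the bottle alone.

How it is judged:
By the outcome, as a careful person would: the job done as asked, in the order asked, and still so for the second after the job is handed in, with the robot touching nothing.
It also fails if it takes over 61 s, if anything falls off the work surface, if the arm or the gripper's body presses on something with over 40 N, if the wrist force passes 120 N, or if a joint passes its speed limit or range.

## Working session

There is one attempt and no reset: what is moved stays moved. The work goes in short steps, Python scripts to look and compute and a shell command to move; the robot and the scene stay as the last step left them, time stands still between calls to the robot, and variables do not carry over. Pictures are saved under pics/ and viewed, and the job is handed in when it is done.

```bash
ls; mkdir -p pics; cat > h.py <<'E'
import numpy as np, cv2, pickle
from workcell import readout, camera, manip
from scipy.spatial.transform import Rotation as R
def snap(name,fn):
    o=readout.get_obs(); c=camera(name)
    c=dict(c)
    if name=='wrist':
        T=np.eye(4);T[:3,:3]=R.from_quat(o['ee_rot']).as_matrix();T[:3,3]=o['position']
        c['c2w']=T@np.array(c['T_tool_cam'])
    else: c['c2w']=np.linalg.inv(np.array(c['extrinsics']))
    cv2.imwrite('pics/'+fn+'.png',cv2.cvtColor(c['pixels'],cv2.COLOR_RGB2BGR))
    pickle.dump(c,open('pics/'+fn+'.pkl','wb')); return c
def load(fn): return pickle.load(open('pics/'+fn+'.pkl','rb'))
def pt(c,u,v,z=None):
    K=np.array(c['intrinsics']); d=c['range_z'][v,u] if z is None else z
    p=np.array([(u-K[0,2])/K[0,0]*d,(v-K[1,2])/K[1,1]*d,d,1]); return (c['c2w']@p)[:3]
def ray(c,u,v,h):
    o=c['c2w'][:3,3]; p=pt(c,u,v,1.0); s=(h-o[2])/(p[2]-o[2]); return o+s*(p-o)
def proj(c,p):
    q=np.linalg.inv(c['c2w'])@np.append(p,1); K=np.array(c['intrinsics']); q=K@q[:3]; return q[:2]/q[2]
def crop(fn,u0,v0,u1,v1,out,s=4):
    im=cv2.imread('pics/'+fn+'.png')[v0:v1,u0:u1]; cv2.imwrite('pics/'+out+'.png',cv2.resize(im,None,fx=s,fy=s,interpolation=cv2.INTER_CUBIC))
E
python3 - <<'E'
from h import *
for n in ['scene','top','wrist']: snap(n,n+'0')
o=readout.get_obs(); print(o)
print(R.from_quat(o['ee_rot']).as_matrix().round(3))
E
```

```text
pics
{'clock': 0.15, 'joint_pos': array([-1.19158533,  0.33272354, -0.0647006 ,  1.46073964,  0.02161736,
        1.34988799, -0.08851921]), 'joint_velocities': array([ 5.04647285e-05, -2.01296991e-03, -1.51806695e-04, -3.51506430e-03,
       -3.88395427e-04,  1.49215948e-04, -1.19253291e-03]), 'tau': array([ 4.90077000e-04, -6.25830460e+01,  4.88813489e-02, -3.91845953e+01,
        1.61940465e-02,  7.48643652e-03, -3.16298411e-06]), 'position': array([0.24431206, 0.57492902, 0.19470488]), 'ee_rot': array([-0.39039043,  0.59002179,  0.38994016,  0.58942028]), 'ft_force': array([-0.13499992, -0.27813898, -0.17569777]), 'torque': array([0.02222839, 0.04017583, 0.05540078]), 'grip_width': 1.0024145802021645}
[[-0.    -0.92   0.391]
 [-0.001  0.391  0.92 ]
 [-1.    -0.    -0.001]]
```

View pics/scene0.png

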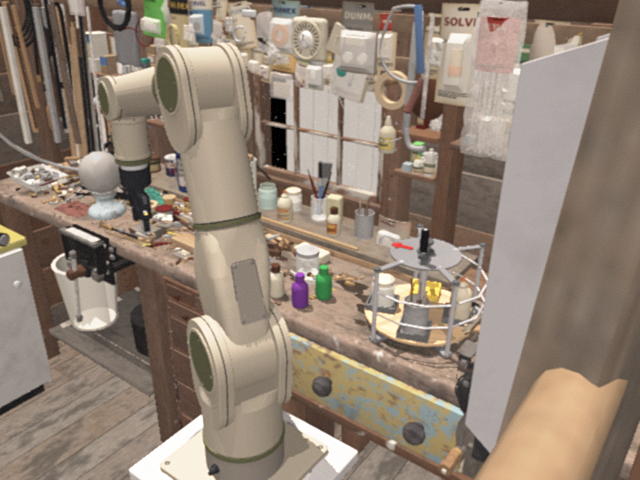

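View pics/top0.png

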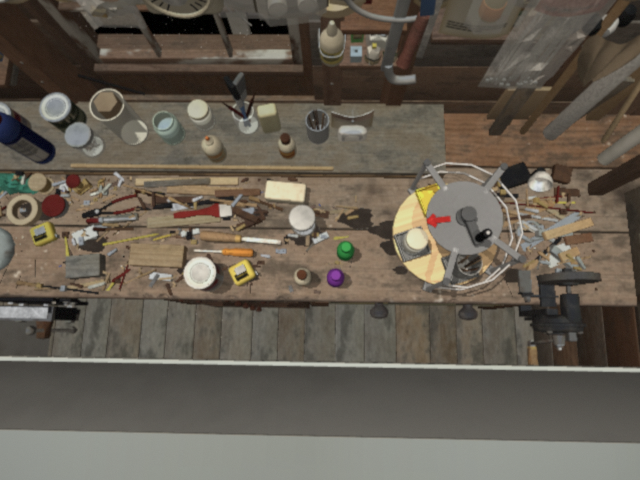

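View pics/wrist0.png

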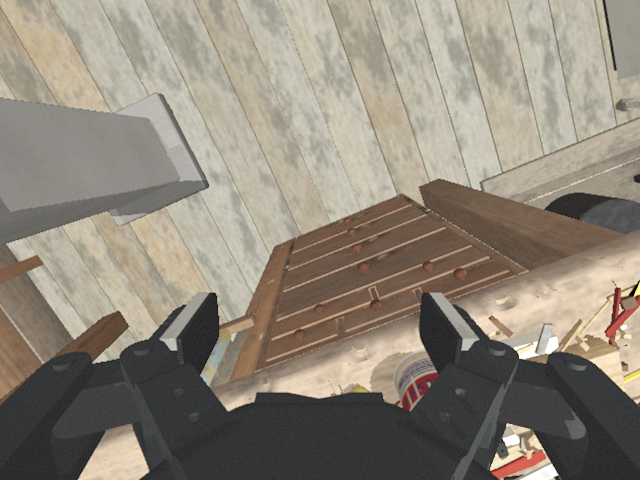

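The top view shows the carousel hub near (468,215), with the red arrow pointing left and a corner of the yellow tray at (428,195). The crank knob is at (485,235). Things that could be taken for the bottle, by top-view pixel:
- brown cap on the bench (303,275)
- purple (336,277)
- green (345,250)
- ledge bottles (286,145) and (211,145)

By the description it is the one at (303,275). I'll check that in a close crop.

```bash
python3 - <<'E'
from h import *
c=load('top0'); s=load('scene0')
print(c['c2w'].round(3), np.array(c['intrinsics']).round(1))
for n,(u,v) in dict(bot=(303,275),pur=(336,277),grn=(345,250),jar=(302,220),tin=(200,272),knob=(485,235),hub=(468,215),arrow=(438,220),yel=(428,195),disc=(405,260),disc2=(430,270)).items(): print(n,pt(c,u,v).round(3))
crop('top0',380,150,540,300,'ct',5)
crop('top0',180,190,380,310,'cb',4)
crop('scene0',250,220,500,360,'cs',3)
E
```

```text
[[ 0.017 -0.982  0.187  0.362]
 [-1.    -0.013  0.019  0.271]
 [-0.016 -0.187 -0.982  1.2  ]
 [ 0.     0.     0.     1.   ]] [[434.1   0.  323.2]
 [  0.  434.1 247.1]
 [  0.    0.    1. ]]
bot [0.499 0.342 0.096]
pur [0.495 0.258 0.094]
grn [0.565 0.235 0.101]
jar [0.647 0.349 0.083]
tin [0.505 0.613 0.079]
knob [ 0.566 -0.056  0.292]
hub [ 0.624 -0.039  0.238]
arrow [0.619 0.022 0.211]
yel [0.736 0.003 0.035]
disc [0.549 0.073 0.049]
disc2 [0.526 0.002 0.027]
```

View pics/ct.png

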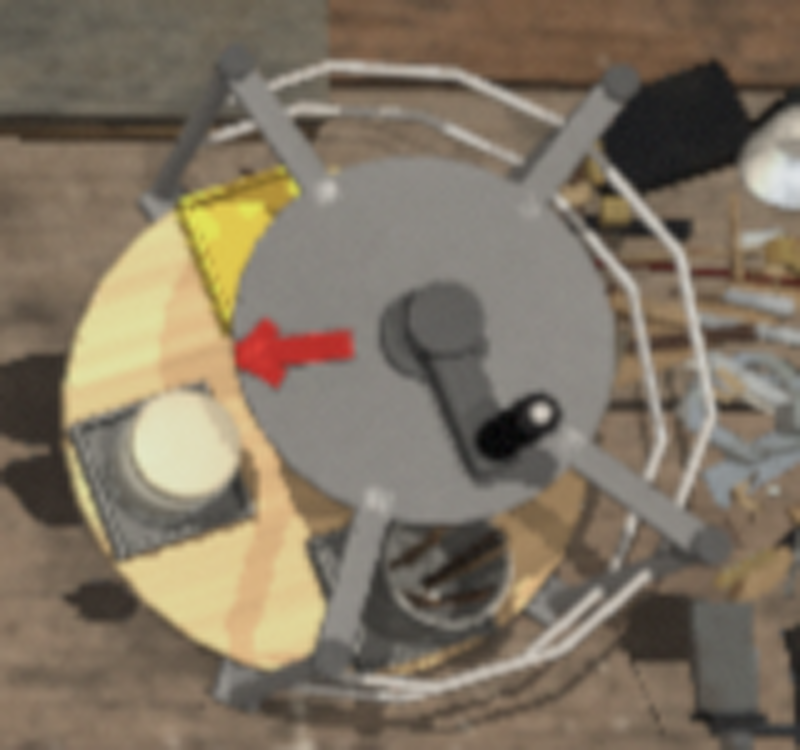

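View pics/cb.png

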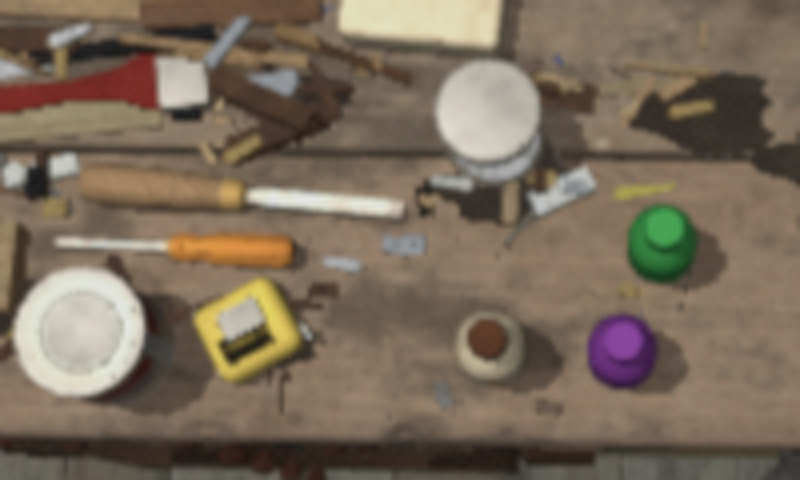

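View pics/cs.png

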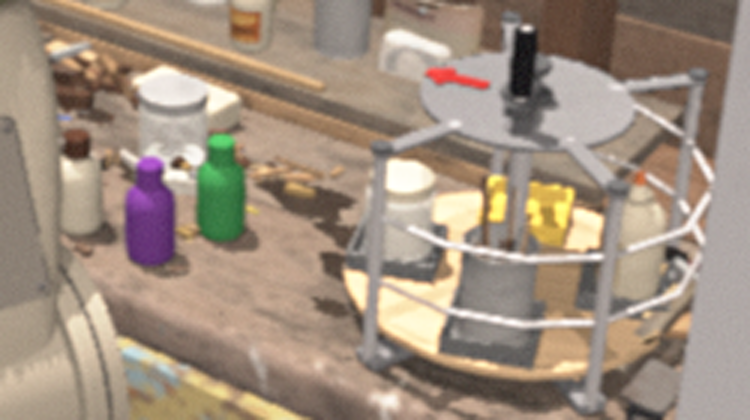

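```bash
python3 - <<'E'
from h import *
c=load('top0')
hub=ray(c,469,213.6,.240); plate=ray(c,464.8,218.2,.206)
kn=ray(c,488,232.2,.294)
print('hub',hub,'plate',plate,'knob',kn)
im=c['pixels'].astype(int); m=(im[...,0]>170)&(im[...,1]<80)&(im[...,2]<80); m[:,:420]=0;m[:,460:]=0;m[:200]=0;m[240:]=0
v,u=np.nonzero(m); P=np.array([ray(c,a,b,.207) for a,b in zip(u,v)])
ctr=P.mean(0); w=np.linalg.svd(P[:,:2]-ctr[:2])[2][0]; print('arrow',len(u),ctr,w,np.degrees(np.arctan2(w[1],w[0])))
# plate points by depth
K=c['intrinsics']; V,U=np.mgrid[150:300,380:540]; Q=np.array([pt(c,a,b) for a,b in zip(U.ravel(),V.ravel())])
for lo,hi in [(.201,.212),(.233,.245),(.285,.30)]:
    s=Q[(Q[:,2]>lo)&(Q[:,2]<hi)]
    if len(s):
        (x,y),r=cv2.minEnclosingCircle(s[:,:2].astype(np.float32)); print(lo,len(s),s.mean(0),x,y,r,np.median(s[:,2]))
# yellow tray
m=(im[...,0]>180)&(im[...,1]>150)&(im[...,2]<70);m[:,:400]=0;m[:,460:]=0;m[240:]=0;m[:150]=0
v,u=np.nonzero(m); P=np.array([pt(c,a,b) for a,b in zip(u,v)]); print('yel',len(u),P.mean(0))
for a,b in [(180,205),(230,330),(295,172)]: print(ray(c,380+a/5,150+b/5,.05))
# jar in grey tray
print('jar',ray(c,380+187/5,150+442/5,.12))
print('bot',ray(c,302,275,.098), 'lower body', pt(c,303,282))
E
```

```text
hub [ 0.62687486 -0.0410569   0.24      ] plate [ 0.62496007 -0.04178089  0.206     ] knob [ 0.5716251  -0.06178912  0.294     ]
arrow 131 [0.62036585 0.02409214 0.207     ] [ 0.13056564 -0.99143967] -82.4977200730251
0.201 4693 [ 0.62776135 -0.04259105  0.20531478] 0.6272384524345398 -0.04189533367753029 0.1687932312488556 0.2051794487102614
0.233 224 [ 0.62050316 -0.04225707  0.23855106] 0.602354884147644 -0.048238202929496765 0.043517909944057465 0.23878358593722343
0.285 75 [ 0.57004039 -0.0598727   0.29255026] 0.5709829330444336 -0.06138012558221817 0.010997384786605835 0.2930402116153564
yel 16 [0.73649177 0.01079439 0.03898342]
[0.74182275 0.03946481 0.05      ]
[0.67105855 0.013989   0.05      ]
[ 0.76155833 -0.02424822  0.05      ]
jar [0.5934196  0.05293676 0.12      ]
bot [0.49868744 0.34454736 0.098     ] lower body [0.48361403 0.34322284 0.0718336 ]
```

```bash
python3 - <<'E'
from h import *
c=load('top0'); A=np.array([.626,-.0415])
for h in (.15,.2):
  for a,b in [(235,62),(620,82),(712,540),(332,655)]:
    p=ray(c,380+a/5,150+b/5,h)[:2]-A; print(h,np.linalg.norm(p).round(3),np.degrees(np.arctan2(p[1],p[0])).round(1), pt(c,int(380+a/5),int(150+b/5))[2])
for h,pp in((.206,[(328,190),(533,210),(568,440),(377,498)]),(.206,[(235,353),(352,346)]),):
  for a,b in pp:
    p=ray(c,380+a/5,150+b/5,h)[:2]-A; print('spoke/arrow',np.linalg.norm(p).round(3),np.degrees(np.arctan2(p[1],p[0])).round(1))
q=[ray(c,380+a/5,150+b/5,.206) for a,b in [(235,353),(352,346)]];d=q[0]-q[1];print(np.degrees(np.arctan2(d[1],d[0])))
s=load('scene0');
crop('scene0',360,220,500,270,'ca',5)
for f in (92,94,96,98):
  a=np.radians(f); print(f,[proj(s,[A[0]+r*np.cos(a),A[1]+r*np.sin(a),.206]).round(1) for r in (.035,.088)])
E
```

```text
0.15 0.174 24.2 0.20981299442499357
0.15 0.194 -39.2 0.2129526336966956
0.15 0.175 -118.9 0.20786362378615286
0.15 0.147 166.9 0.210336405960592
0.2 0.162 30.8 0.20981299442499357
0.2 0.166 -38.0 0.2129526336966956
0.2 0.16 -125.4 0.20786362378615286
0.2 0.156 162.7 0.210336405960592
spoke/arrow 0.084 30.0
spoke/arrow 0.084 -40.6
spoke/arrow 0.08 -126.4
spoke/arrow 0.08 162.1
spoke/arrow 0.089 95.1
spoke/arrow 0.034 96.6
94.24521719213536
92 [array([412.2, 249.5]), array([393.6, 244.2])]
94 [array([412. , 249.7]), array([393. , 244.6])]
96 [array([411.8, 249.9]), array([392.5, 245.1])]
98 [array([411.6, 250.1]), array([392.1, 245.5])]
```

View pics/ca.png

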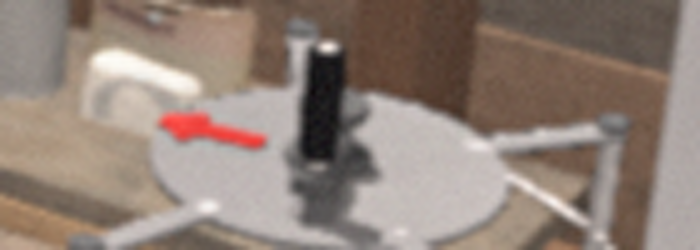

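```bash
python3 -m inch '[[[0,0,0],[-100,0,0],0],[[20,0,0],[-170,0,0],0],[[67,0,0],[-170,-300,-250],0],[[67,0,0],[-170,-300,-250],0],[[67,0,0],[-170,-300,-250],0],[[67,0,0],[-170,-300,-250],0],[[67,0,0],[-170,-300,-250],0],[[67,0,0],[-170,-550,-458],0],[[67,0,0],[-170,-550,-458],0],[[67,0,0],[-170,-550,-458],0]]' 40
python3 -m inch '[[[0,0,0],[0,0,0],0]]'
```

```text
clock: 1.4
position: [0.4723, 0.1302, 0.3603]
ee_rot: [-0.0, 0.707, -0.0, 0.707]
ft_force: [0.1, 0.9, -0.5]
grip_width: 1.006
clock: 1.52
position: [0.4739, 0.1251, 0.3605]
ee_rot: [0.003, 0.707, -0.003, 0.707]
ft_force: [0.0, 0.9, -0.0]
grip_width: 1.0
```

```bash
python3 -m inch '[[[0,0,0],[0,-187,97],0],[[0,0,0],[0,-187,97],0],[[0,0,0],[0,-187,97],0],[[0,0,0],[0,-187,97],0],[[0,0,0],[0,-187,97],0],[[0,0,0],[0,-187,97],0]]'
python3 - <<'E'
from h import *
c=snap('wrist','w1'); print(readout.get_obs()['position'],readout.get_obs()['joint_pos'].round(2)); print(proj(c,[.571,-.0615,.294]), c['c2w'].round(3))
E
```

```text
clock: 2.28
position: [0.5692, -0.0611, 0.3605]
ee_rot: [0.002, 0.707, -0.003, 0.707]
ft_force: [-0.2, 0.2, -0.6]
grip_width: 0.999
[ 0.56917929 -0.06083747  0.36065908] [-0.51  0.2   0.65  1.33 -0.12  1.65  0.12]
[321.15117189 236.3249318 ] [[ 1.    -0.008 -0.003  0.57 ]
 [-0.008 -0.962 -0.274  0.008]
 [-0.001  0.274 -0.962  0.54 ]
 [ 0.     0.     0.     1.   ]]
```

View pics/w1.png

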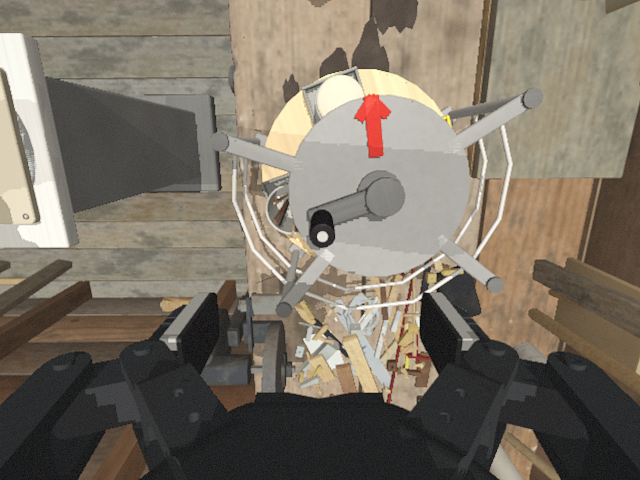

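The wrist view shows the knob top at (322,238), where I predicted (321,236). The arrow runs from its tail at (376,157) to its tip at (371,95), and the hub is at (384,194). Next I'll refine the geometry from this view.

```bash
python3 - <<'E'
from h import *
c=load('w1'); im=c['pixels'].astype(int)
print('hub',ray(c,384,194,.24),'knob',ray(c,322,238,.294),pt(c,384,194))
t,e=ray(c,371.5,95,.206),ray(c,376,157,.206);d=t-e;print('arrow',np.degrees(np.arctan2(d[1],d[0])),t,e)
m=(im[...,0]>170)&(im[...,1]<80)&(im[...,2]<80); m[200:]=0;m[:,:300]=0;m[:,420:]=0
v,u=np.nonzero(m);P=np.array([ray(c,a,b,.206) for a,b in zip(u,v)]);w=np.linalg.svd(P[:,:2]-P[:,:2].mean(0))[2][0];print(P.mean(0),np.degrees(np.arctan2(w[1],w[0])))
V,U=np.mgrid[60:320,210:560];Q=np.array([pt(c,a,b) for a,b in zip(U.ravel(),V.ravel())]);s=Q[(Q[:,2]>.198)&(Q[:,2]<.214)]
# plate circle by voting
A=np.array([.626,-.0415]);ri=np.linalg.norm(s[:,:2]-A,axis=1);s2=s[ri<.098];(x,y),r=cv2.minEnclosingCircle(s2[:,:2].astype(np.float32));print('plate',x,y,r,s2[:,2].mean())
ps=[]
for u_,v_ in [(533,98),(494,285),(284,310),(220,141)]:
  p=ray(c,u_,v_,.21);ps.append(p[:2]);print('post',p,np.linalg.norm(p[:2]-A),np.degrees(np.arctan2(*(p[:2]-A)[::-1])))
ps=np.array(ps);M=np.c_[2*ps,np.ones(4)];sol=np.linalg.lstsq(M,(ps**2).sum(1),rcond=None)[0];print('circ',sol[:2],np.sqrt(sol[2]+sol[:2]@sol[:2]))
E
```

```text
hub [ 0.62731537 -0.03800841  0.24      ] knob [ 0.57163362 -0.0628207   0.294     ] [ 0.62704194 -0.03779067  0.24143456]
arrow 96.42322059409491 [0.61828962 0.04790092 0.206     ] [ 0.62452008 -0.00744235  0.206     ]
[0.6210394  0.02107699 0.206     ] -83.9445025235255
plate 0.6260575652122498 -0.04157314449548721 0.09807051718235016 0.2072069816139336
post [0.76420411 0.04368092 0.21      ] 0.16234582067807754 31.64724979319548
post [ 0.75342007 -0.13985789  0.21      ] 0.16096629970727566 -37.66520988154324
post [ 0.53066443 -0.16738324  0.21      ] 0.15790966556817457 -127.13785966772627
post [0.47702678 0.00853778 0.21      ] 0.15715215575199035 161.43360329790664
circ [ 0.62855287 -0.04090763] 0.1596266643848528
```

```bash
python3 -m inch '[[[0,0,0],[60,-1.5,2],0],[[0,0,0],[106,-1.5,2],0],[[0,0,0],[106,-1.5,2],0.3],[[0,0,0],[106,-1.5,2],1],[[0,0,0],[106,-1.5,2],1],[[0,0,0],[106,-1.5,2],1],[[0,0,0],[106,-1.5,2],1],[[0,0,0],[106,-1.5,2],1]]' 50
```

```text
clock: 3.32
position: [0.5718, -0.0624, 0.2564]
ee_rot: [0.002, 0.706, -0.002, 0.708]
ft_force: [-1.5, -0.1, 7.8]
grip_width: 0.171
```

```bash
python3 -m inch '[[[0,0,0],[0,-5,2.2],1],[[0,0,0],[0,-9.5,4.8],1],[[0,0,0],[0,-13.8,7.8],1],[[0,0,0],[0,-17.8,11.1],1],[[0,0,0],[0,-21.5,14.8],1],[[0,0,0],[0,-25,18.8],1],[[0,0,0],[0,-25,18.8],1]]'
```

```text
clock: 4.2
position: [0.5914, -0.0898, 0.2594]
ee_rot: [0.002, 0.705, -0.004, 0.709]
ft_force: [-2.7, -4.0, 12.8]
grip_width: -0.002
```

```bash
python3 - <<'E'
from h import *
c=snap('wrist','w2'); snap('scene','s2'); print(readout.get_obs()['grip_width'])
crop('s2',340,160,540,330,'cs2',4)
E
```

```text
-0.003969963082305845
```

View pics/w2.png

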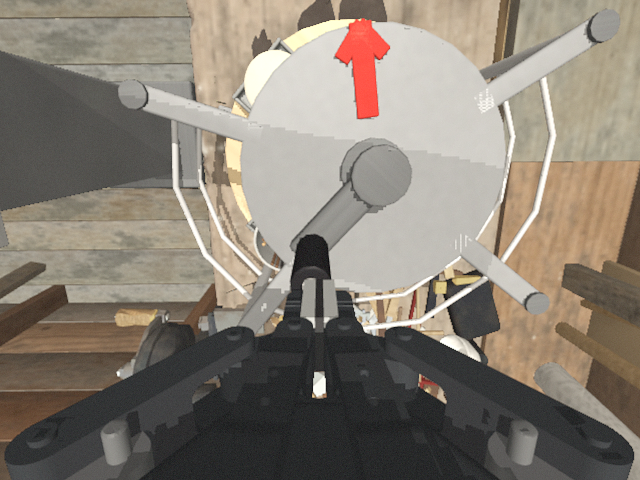

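View pics/cs2.png

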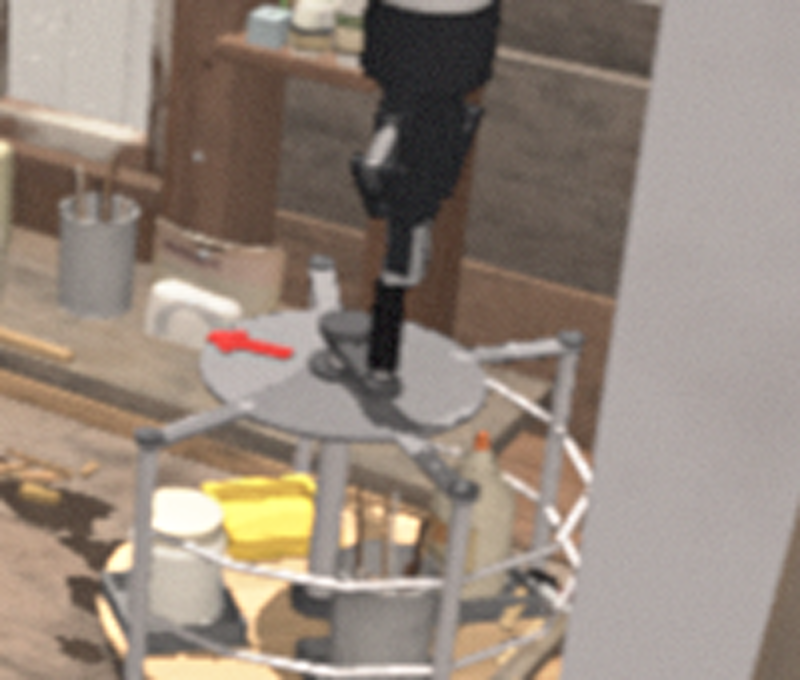

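```bash
python3 - <<'E'
from h import *
c=load('s2')
print(c['c2w'][:3,3])
for u,v in [(400,280),(402,270),(412,275),(390,300),(385,330),(395,255),(382,370)]:
  print((u,v),pt(c,340+u//4,160+v//4).round(3))
w=load('w2')
for u,v in [(313,238),(311,255),(313,280),(320,300),(380,170)]: print((u,v),pt(w,u,v).round(3))
o=readout.get_obs(); print(o['position'],proj(c,o['position']),proj(w,o['position']), proj(c,[.584,-.082,.294]))
E
python3 - <<'E'
import sys; sys.path.insert(0,'.')
from h import *
crop('w2',250,200,390,330,'cw2',5)
E
```

```text
[-0.57991313 -0.59221316  0.85729872]
(400, 280) [ 0.579 -0.095  0.302]
(402, 270) [ 0.579 -0.094  0.309]
(412, 275) [ 0.585 -0.099  0.306]
(390, 300) [ 0.577 -0.09   0.288]
(385, 330) [ 0.577 -0.089  0.27 ]
(395, 255) [ 0.577 -0.089  0.319]
(382, 370) [ 0.578 -0.089  0.243]
(313, 238) [ 0.588 -0.075  0.251]
(311, 255) [ 0.588 -0.075  0.28 ]
(313, 280) [ 0.589 -0.079  0.302]
(320, 300) [ 0.592 -0.08   0.321]
(380, 170) [ 0.627 -0.037  0.241]
[ 0.59132983 -0.08975932  0.25939025] [438.44103249 243.92929243] [318.53311316 267.2707292 ] [435.51218599 230.87506215]
```

View pics/cw2.png

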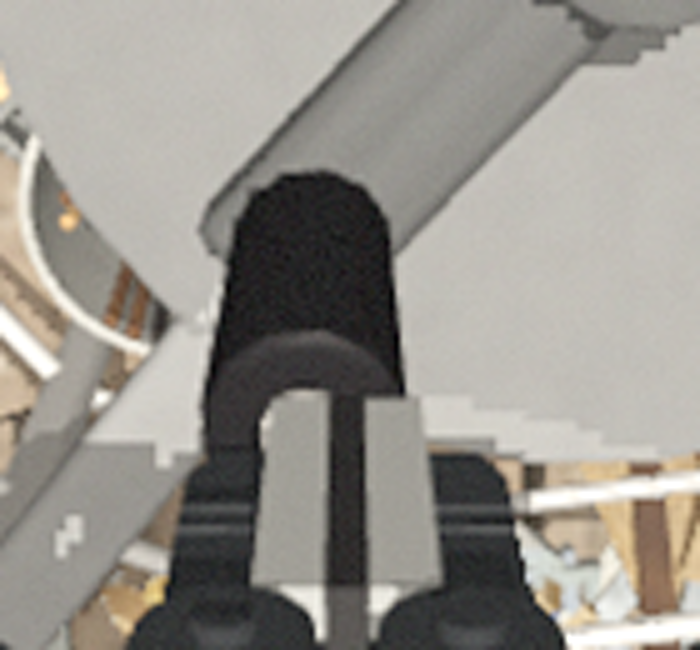

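```bash
python3 - <<'E'
from h import *
for n,px in (('w1',[(190,325),(205,300),(440,300),(455,325),(432,298)]),('wrist0',[(205,300),(432,298)]),('w2',[(313,279),(326,279),(313,300),(320,330)])):
  w=load(n); T=np.array(w['T_tool_cam']); K=np.array(w['intrinsics'])
  for u,v in px:
    d=w['range_z'][v,u]; p=T@np.array([(u-K[0,2])/K[0,0]*d,(v-K[1,2])/K[1,1]*d,d,1]); print(n,(u,v),d.round(3),(p[:3]*1000).round(1))
print(T.round(3))
E
```

```text
w1 (190, 325) 0.111 [-80.7  10.6 -42.1]
w1 (205, 300) 0.13 [-61.2  10.  -43.6]
w1 (440, 300) 0.128 [-62.9  10.7  46.1]
w1 (455, 325) 0.111 [-80.5  10.4  45. ]
w1 (432, 298) 0.131 [-60.2  10.3  43.9]
wrist0 (205, 300) 0.131 [-60.5   9.9 -44.8]
wrist0 (432, 298) 0.131 [-60.3  10.6  42.9]
w2 (313, 279) 0.15 [-40.6  10.   -2.4]
w2 (326, 279) 0.148 [-42.4  10.7   3.3]
w2 (313, 300) 0.13 [-61.2   9.9  -2. ]
w2 (320, 330) 0.118 [-74.7   5.1   0.6]
[[ 0.001 -0.274  0.962 -0.18 ]
 [-0.001 -0.962 -0.274  0.069]
 [ 1.    -0.001 -0.001  0.   ]
 [ 0.     0.     0.     1.   ]]
```

The fingers have slipped off and sit on top of the knob. Both cameras put the pad tips about 40 mm behind the reported TCP when shut. I'll raise, open and look again before regripping lower.

```bash
python3 -m inch '[[[0,0,0],[-40,0,0],1],[[10,0,0],[-80,0,0],0],[[20,0,0],[-80,0,0],0],[[20,0,0],[-80,0,0],0],[[20,0,0],[-80,0,0],0],[[20,0,0],[-80,0,0],0]]'
python3 - <<'E'
from h import *
c=snap('wrist','w3'); snap('scene','s3');o=readout.get_obs(); print(o['position'],o['joint_pos'].round(2)); 
crop('s3',340,160,540,330,'cs3',4)
print(R.from_quat(o['ee_rot']).as_matrix().round(3))
E
```

```text
clock: 5.05
position: [0.5907, -0.0896, 0.3391]
ee_rot: [0.125, 0.694, -0.125, 0.698]
ft_force: [0.6, 0.2, -0.2]
grip_width: 0.999
[ 0.59072383 -0.08965038  0.33920478] [-0.48  0.27  0.72  1.32 -0.17  1.61 -0.15]
[[ 0.006  0.349  0.937]
 [-0.002  0.937 -0.349]
 [-1.     0.001  0.006]]
```

View pics/w3.png

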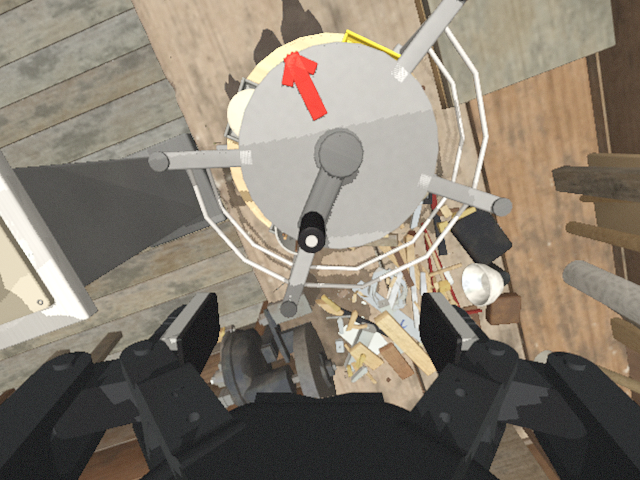

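View pics/cs3.png

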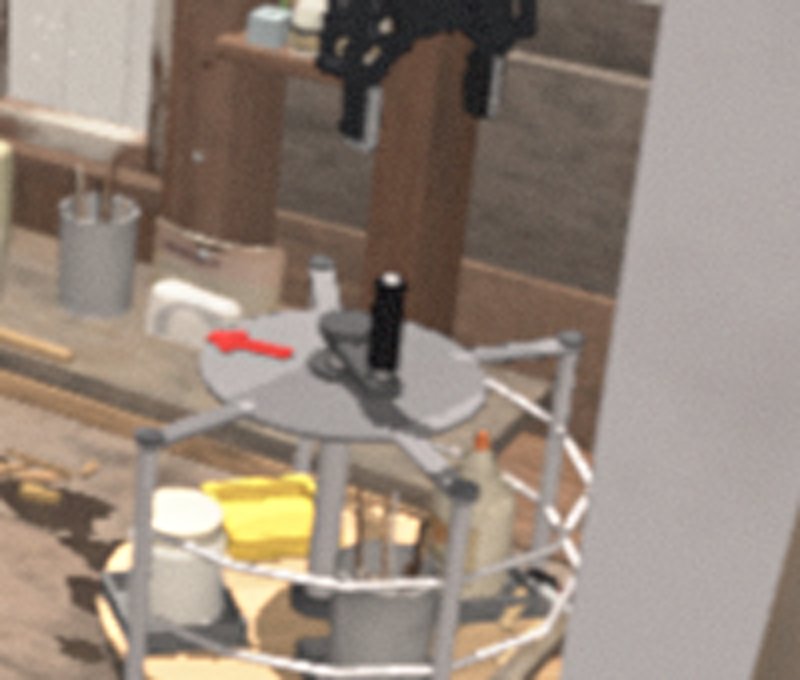

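```bash
python3 - <<'E'
from h import *
s=load('s3'); w=load('w3'); o=readout.get_obs()
for u,v in [(352,130),(366,142),(480,108)]: print(pt(s,340+u//4,160+v//4).round(3))
k=ray(w,312.5,240,.294); h=ray(w,339,153,.24); print('knob',k,'hub',h, pt(w,339,153))
A=np.array([.627,-.040]);d=k[:2]-A;print(np.linalg.norm(d),np.degrees(np.arctan2(d[1],d[0]))%360)
M=R.from_quat(o['ee_rot']).as_matrix();print('tool delta',M.T@(np.array([k[0],k[1],.2])-o['position'])*1000)
t,e=ray(w,296,52,.206),ray(w,320,118,.206);d=t-e;print('arrow',np.degrees(np.arctan2(d[1],d[0])))
E
```

```text
[ 0.534 -0.077  0.405]
[ 0.54  -0.082  0.397]
[ 0.627 -0.111  0.398]
knob [ 0.58826879 -0.08532912  0.294     ] hub [ 0.62752446 -0.039456    0.24      ] [ 0.62746057 -0.03938742  0.24132815]
0.05962243845687655 229.48795511581508
tool delta [139.17969642   3.09627346  -4.70061276]
arrow 90.69200648066364
```

```bash
python3 - <<'E'
from h import *
for n in ('w3','w2'):
  w=load(n); T=np.array(w['T_tool_cam']); K=np.array(w['intrinsics'])
  for u,v in [(320,396),(320,410),(320,430),(320,460),(260,400),(380,400),(180,360),(170,400),(100,360),(313,285),(300,320),(250,335),(240,430)]:
    d=w['range_z'][v,u]; p=T@np.array([(u-K[0,2])/K[0,0]*d,(v-K[1,2])/K[1,1]*d,d,1]); print(n,(u,v),d.round(3),(p[:3]*1000).round(1))
E
```

```text
w3 (320, 396) 0.431 [ 179.6 -243.1    1.5]
w3 (320, 410) 0.077 [-116.2    9.8    0.8]
w3 (320, 430) 0.072 [-122.1   10.1    0.8]
w3 (320, 460) 0.063 [-130.6   11.8    0.8]
w3 (260, 400) 0.081 [-112.5    9.2  -13.6]
w3 (380, 400) 0.081 [-112.8    9.5   15.1]
w3 (180, 360) 0.107 [-87.7   2.5 -43.2]
w3 (170, 400) 0.071 [-120.6   16.4  -30.8]
w3 (100, 360) 1.397 [1025.  -798.  -904.5]
w3 (313, 285) 0.4 [189.4 -94.4  -6.7]
w3 (300, 320) 0.579 [ 338.6 -225.1  -32.4]
w3 (250, 335) 0.545 [ 301.5 -231.  -110.9]
w3 (240, 430) 0.06 [-131.4   19.6  -13.4]
w2 (320, 396) 0.526 [ 258.5 -311.6    1.3]
w2 (320, 410) 0.077 [-116.8   10.2    0.5]
w2 (320, 430) 0.07 [-123.4   11.3    0.5]
w2 (320, 460) 0.063 [-130.4   11.4    0.5]
w2 (260, 400) 0.073 [-119.4   15.2  -12.3]
w2 (380, 400) 0.072 [-120.    15.7   13.3]
w2 (180, 360) 0.091 [-101.1   12.   -37.1]
w2 (170, 400) 0.082 [-111.3    8.   -36. ]
w2 (100, 360) 1.064 [ 737.5 -591.  -688.9]
w2 (313, 285) 0.143 [-47.6  10.2  -2.3]
w2 (300, 320) 0.11 [-81.5  12.9  -5.9]
w2 (250, 335) 0.104 [-87.7  11.3 -21. ]
w2 (240, 430) 0.061 [-130.7   18.7  -13.9]
```

The offset is consistent. The palm and pads show the real fingertip about 40 mm behind the reported TCP, so I'll allow for it from here on.

```bash
python3 -m inch '[[[0,0,0],[0,3,-4.7],0],[[0,0,0],[60,3,-4.7],0],[[0,0,0],[100,3,-4.7],0],[[0,0,0],[115,3,-4.7],0],[[0,0,0],[115,3,-4.7],0]]' 60
```

```text
clock: 5.78
position: [0.588, -0.0852, 0.2243]
ee_rot: [0.125, 0.694, -0.125, 0.698]
ft_force: [0.7, -0.5, -0.4]
grip_width: 1.0
```

```bash
python3 -m inch '[[[0,0,0],[12,0,0],0],[[0,0,0],[12,0,0],0.6],[[0,0,0],[12,0,0],1],[[0,0,0],[12,0,0],1],[[0,0,0],[12,0,0],1],[[0,0,0],[12,0,0],1]]' 60
```

```text
clock: 6.52
position: [0.588, -0.0854, 0.2129]
ee_rot: [0.125, 0.694, -0.125, 0.698]
ft_force: [-2.5, -0.4, 6.2]
grip_width: 0.218
```

```bash
python3 -m inch '[[[0,0,0],[0,-1.4,4.3],1],[[0,0,0],[0,-2.6,8.7],1],[[0,0,0],[0,-3.2,12.8],1],[[0,0,0],[0,-3.7,17],1],[[0,0,0],[0,-3.7,21.2],1],[[0,0,0],[0,-3.7,25.4],1],[[0,0,0],[0,-3.7,25.4],1]]'
```

```text
clock: 7.4
position: [0.6113, -0.0985, 0.213]
ee_rot: [0.125, 0.693, -0.126, 0.699]
ft_force: [1.7, -3.5, -0.3]
grip_width: 0.217
```

```bash
python3 -m inch '[[[0,0,0],[0,0.7,3.5],1],[[0,0,0],[0,1.7,7.2],1],[[0,0,0],[0,2.8,11],1],[[0,0,0],[0,4.1,15.2],1],[[0,0,0],[0,5.4,18.5],1],[[0,0,0],[0,6.7,21.3],1],[[0,0,0],[0,6.7,21.3],1],[[0,0,0],[0,6.7,21.3],1]]'
python3 - <<'E'
from h import *
c=snap('wrist','w4'); snap('scene','s4'); snap('top','t4');o=readout.get_obs(); print(o['position']); 
crop('t4',380,150,540,300,'ct4',5); crop('s4',340,160,540,330,'cs4',4)
E
```

```text
clock: 8.4
position: [0.6339, -0.1007, 0.213]
ee_rot: [0.125, 0.693, -0.127, 0.699]
ft_force: [0.0, -4.7, -1.0]
grip_width: 0.221
[ 0.63394639 -0.10067949  0.21302346]
```

View pics/ct4.png

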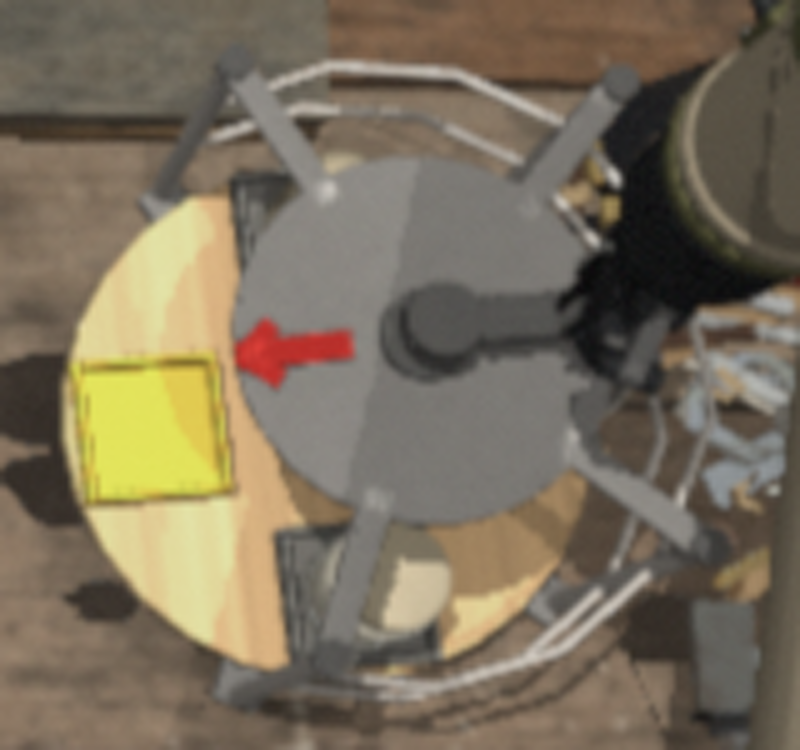

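View pics/w4.png

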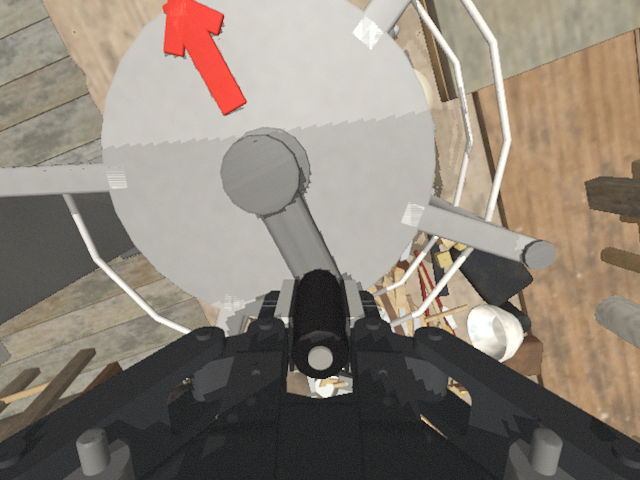

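```bash
python3 - <<'E'
from h import *
c=load('t4'); f=lambda a,b,h: ray(c,380+a/5,150+b/5,h)[:2]
q=np.array([f(a,b,.05) for a,b in [(75,367),(215,355),(232,490),(90,502)]]); A=np.array([.627,-.04]); m=q.mean(0)
print(q.round(3),m,np.linalg.norm(m-A),np.degrees(np.arctan2(*(m-A)[::-1])))
for i,j in((1,0),(2,3)): d=q[j]-q[i];print('edge',np.degrees(np.arctan2(d[1],d[0])))
for i,j in((0,3),(1,2)): d=q[j]-q[i];print('edge90',90+np.degrees(np.arctan2(d[1],d[0])), np.linalg.norm(d))
w=load('w4')
d=ray(w,185,5,.206)-ray(w,235,108,.206);print('arrow',np.degrees(np.arctan2(d[1],d[0])))
im=w['pixels'].astype(int);mm=(im[...,0]>150)&(im[...,1]<90)&(im[...,2]<90);mm[150:]=0;v,u=np.nonzero(mm);P=np.array([ray(w,a,b,.206) for a,b in zip(u,v)]);print(len(u),P.mean(0))
print('hub',ray(w,265,175,.24))
for n,hubpx in (('w1',0),('w3',0),('w4',0)):
  w=load(n);im=w['pixels'].astype(int);mm=((im[...,0]>150)&(im[...,1]<90)&(im[...,2]<90)).astype(np.uint8);nn,l,st,ce=cv2.connectedComponentsWithStats(mm);k=1+st[1:,4].argmax();v,u=np.nonzero(l==k)
  P=np.array([ray(w,a,b,.206)[:2] for a,b in zip(u,v)]);d=P.mean(0)-A;print(n,st[k],'arrow centroid dir from A',np.degrees(np.arctan2(d[1],d[0])),P.mean(0),'pca',np.degrees(np.arctan2(*np.linalg.svd(P-P.mean(0))[2][0][::-1]))%180 if len(P)<6000 else '')
E
```

```text
[[0.649 0.098]
 [0.657 0.022]
 [0.582 0.015]
 [0.575 0.092]] [0.61583455 0.05696558] 0.09760630500887671 96.5686005475991
edge 95.76058393696037
edge 95.69026173034354
edge90 -84.66056993933609 0.07481338331627614
edge90 -84.54059138620889 0.07490631664676364
arrow 93.62797532404677
4282 [0.6199667  0.02423333 0.206     ]
hub [ 0.63079271 -0.04147526  0.24      ]
w1 [ 355   94   36   64 1040] arrow centroid dir from A 95.6202211609771 [0.62086597 0.02233314] pca 96.16544079959175
w3 [ 282   56   45   64 1146] arrow centroid dir from A 95.85853766812131 [0.62079371 0.02048506] pca 96.29046528657757
w4 [ 163    0   83  115 4279] arrow centroid dir from A 96.24812478704634 [0.61996892 0.02421972] pca 97.53229012402284
```

```bash
python3 -m inch '[[[0,0,0],[0,0,0],0.5],[[0,0,0],[0,0,0],0.4],[[0,0,0],[0,0,0],0.3],[[0,0,0],[-60,0,0],0],[[0,0,0],[-120,0,0],0],[[0,0,0],[-120,0,0],0]]'
cat >> h.py <<'E'
def target(tilt,front=96):
    t,f=np.radians(tilt),np.radians(front); out=np.array([np.cos(f),np.sin(f),0])
    x=-out*np.sin(t)-np.array([0,0,1])*np.cos(t); z=np.array([np.sin(f),-np.cos(f),0]); return np.c_[x,np.cross(z,x),z]
OFF=.059
def delta(grasp,tilt,back=0.,front=96):
    "rotvec deg and shift mm in the current tool frame for true grasp point at grasp, retreated by back"
    o=readout.get_obs(); M=R.from_quat(o['ee_rot']).as_matrix(); G=target(tilt,front)
    p=np.array(grasp)+(OFF-back)*G[:,0]
    return R.from_matrix(M.T@G).as_rotvec(degrees=True).round(1),(M.T@(p-o['position'])*1000).round(1),p.round(3)
E
python3 - <<'E'
from h import *
o=readout.get_obs(); print(o['position'],o['joint_pos'].round(2))
print(delta([.4987,.3445,.052],38,.13)); print(delta([.4987,.3445,.16],38,.10))
E
```

```text
clock: 9.3
position: [0.6346, -0.1008, 0.3383]
ee_rot: [0.125, 0.69, -0.126, 0.702]
ft_force: [0.5, -0.3, -0.4]
grip_width: 0.999
[ 0.63455548 -0.10084264  0.3382884 ] [-0.4   0.38  0.71  1.2  -0.24  1.63 -0.1 ]
(array([-25.8,  -7.8, -37.1]), array([ 225.6,  408.5, -306.4]), array([0.494, 0.388, 0.108]))
(array([-25.8,  -7.8, -37.1]), array([ 141.4,  392.1, -296.8]), array([0.496, 0.37 , 0.192]))
```

```bash
python3 -m inch '[[[0,0,0],[0,50,-40],0],[[-6,-2,-9],[0,100,-75],0],[[-12,-4,-18],[40,200,-150],0],[[-18,-6,-27],[60,300,-225],0],[[-25.8,-7.8,-37.1],[80,390,-297],0],[[-25.8,-7.8,-37.1],[80,390,-297],0],[[-25.8,-7.8,-37.1],[80,390,-297],0],[[-25.8,-7.8,-37.1],[80,390,-297],0],[[-25.8,-7.8,-37.1],[80,390,-297],0],[[-25.8,-7.8,-37.1],[80,390,-297],0]]'
python3 - <<'E'
from h import *
c=snap('wrist','w5');snap('scene','s5');o=readout.get_obs();print(o['position'],o['joint_pos'].round(2),R.from_quat(o['ee_rot']).as_matrix().round(3)); print(target(38).round(3))
print(delta([.4987,.3445,.052],38,.13));print(proj(c,[.4987,.3445,.098]))
E
```

```text
clock: 10.55
position: [0.4942, 0.3678, 0.2532]
ee_rot: [-0.265, 0.656, -0.195, 0.679]
ft_force: [0.4, 0.3, 0.7]
grip_width: 1.001
[0.49474704 0.36673999 0.25424962] [-1.21  0.69  0.45  1.06  0.23  1.88 -0.66] [[ 0.063 -0.081  0.995]
 [-0.612  0.785  0.102]
 [-0.789 -0.615  0.   ]]
[[ 0.064 -0.082  0.995]
 [-0.612  0.784  0.105]
 [-0.788 -0.616  0.   ]]
(array([-0.1, -0.1, -0.1]), array([102.4, 106.7,   1.5]), array([0.494, 0.388, 0.108]))
[321.54786718 131.01375781]
```

View pics/w5.png

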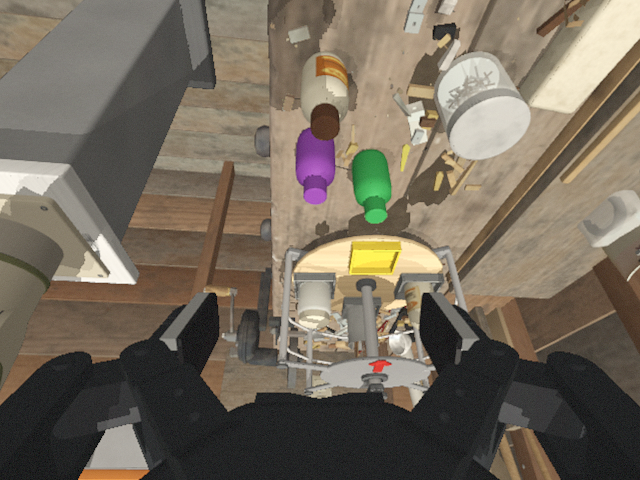

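View pics/s5.png

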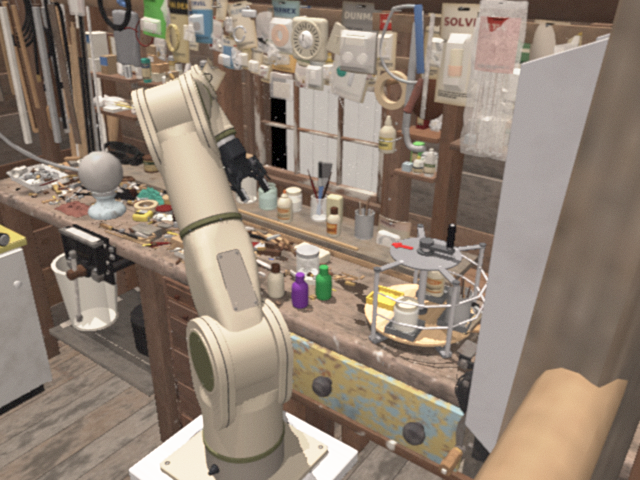

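The wrist view shows the bottle with its orange label and brown cap, cap near (325,120). Purple is at (315,165), green at (372,185), the nail jar at (480,100). The empty yellow tray at (375,258) faces the opening.

```bash
python3 - <<'E'
from h import *
crop('w5',270,30,420,230,'cw5',3)
c=load('w5')
print([proj(c,[.4987,.3445,h]).round(1) for h in (.098,.08,0)],[pt(c,325,y).round(3) for y in (110,115,120,130,90)])
for u,v in [(324.5,130),(326,130)]: print(ray(c,u,v,.098))
for u in range(296,356,3): print(u,pt(c,u,90).round(3),end=' ')
E
```

```text
[array([321.5, 131. ]), array([321.5, 118.9]), array([321.3,  73.5])] [array([0.5  , 0.361, 0.091]), array([0.5  , 0.36 , 0.097]), array([0.5  , 0.357, 0.1  ]), array([0.502, 0.346, 0.099]), array([0.499, 0.367, 0.07 ])]
[0.50118839 0.34583269 0.098     ]
[0.502512   0.34597168 0.098     ]
296 [0.473 0.324 0.001] 299 [0.476 0.325 0.003] 302 [0.479 0.357 0.056] 305 [0.482 0.36  0.061] 308 [0.485 0.362 0.064] 311 [0.487 0.364 0.067] 314 [0.49  0.365 0.068] 317 [0.492 0.365 0.068] 320 [0.495 0.366 0.069] 323 [0.498 0.366 0.069] 326 [0.5   0.367 0.069] 329 [0.503 0.367 0.068] 332 [0.506 0.367 0.069] 335 [0.509 0.366 0.067] 338 [0.511 0.366 0.066] 341 [0.514 0.366 0.065] 344 [0.517 0.364 0.062] 347 [0.521 0.359 0.052] 350 [0.532 0.331 0.002] 353 [ 0.536  0.33  -0.   ]
```

View pics/cw5.png

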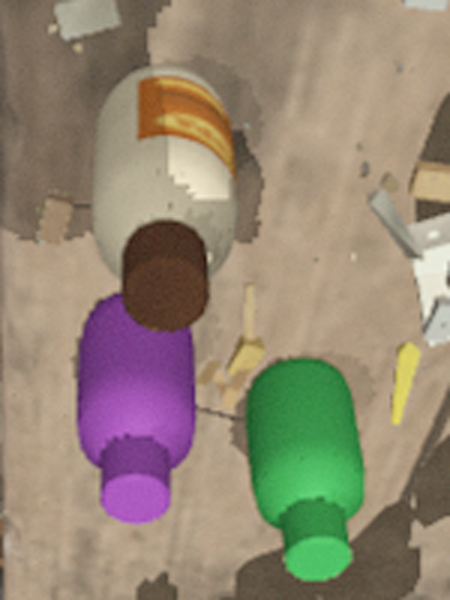

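```bash
python3 -m inch '[[[0,0,0],[50,107,2.5],0],[[0,0,0],[102,107,2.5],0],[[0,0,0],[102,107,2.5],0],[[0,0,0],[102,107,2.5],0],[[0,0,0],[102,107,2.5],0]]' 40
python3 - <<'E'
from h import *
c=snap('wrist','w6');snap('scene','s6');print(delta([.4997,.3447,.052],38)); crop('s6',200,180,360,320,'cs6',5)
E
```

```text
clock: 11.28
position: [0.496, 0.3886, 0.1103]
ee_rot: [-0.263, 0.656, -0.195, 0.681]
ft_force: [-0.8, 0.2, 0.7]
grip_width: 1.002
(array([-0.2,  0. , -0.2]), array([132.3,   0.3,  -1. ]), array([0.503, 0.309, 0.006]))
```

View pics/w6.png

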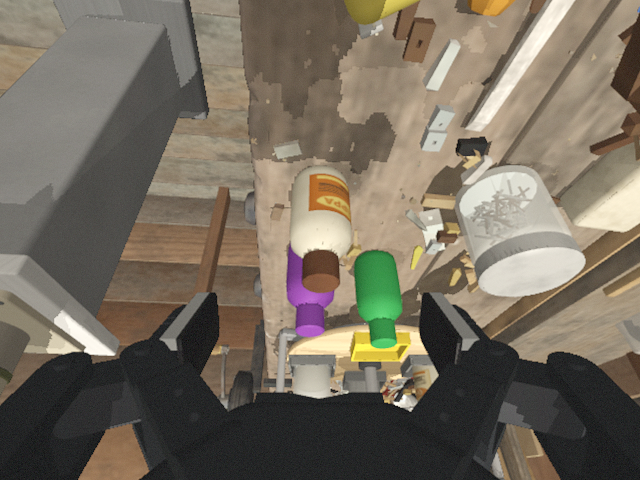

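```bash
python3 -m inch '[[[0,0,0],[50,0,-1],0],[[0,0,0],[85,0,-1],0],[[0,0,0],[110,0,-1],0],[[0,0,0],[132,0,-1],0],[[0,0,0],[132,0,-1],0],[[0,0,0],[132,0,-1],0]]' 40
python3 - <<'E'
from h import *
c=snap('wrist','w7');snap('scene','s7');print(delta([.4997,.3447,.052],38))
E
```

```text
clock: 12.12
position: [0.5039, 0.3099, 0.0072]
ee_rot: [-0.262, 0.655, -0.194, 0.681]
ft_force: [-0.0, -0.3, 0.4]
grip_width: 1.0
(array([-0.2,  0.1, -0.3]), array([ 2. , -0.2, -0.5]), array([0.503, 0.309, 0.006]))
```

View pics/w7.png

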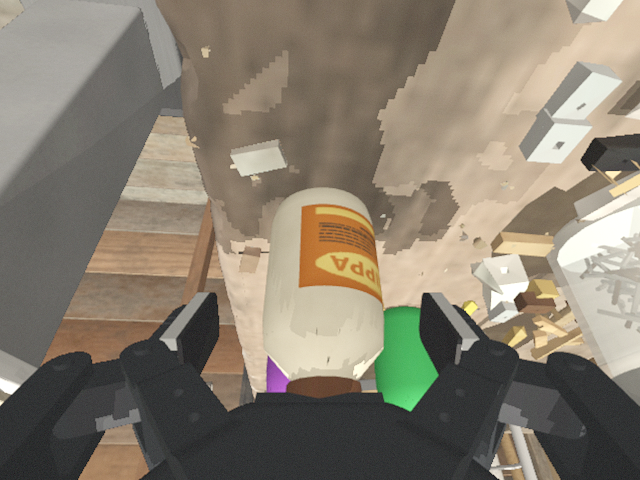

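Straddled and centred. Closing.

```bash
python3 -m inch '[[[0,0,0],[0,0,0],0.5],[[0,0,0],[0,0,0],1],[[0,0,0],[0,0,0],1],[[0,0,0],[0,0,0],1],[[0,0,0],[0,0,0],1]]' 40
python3 - <<'E'
from h import *
c=snap('wrist','w8')
E
```

```text
clock: 12.85
position: [0.504, 0.3104, 0.0074]
ee_rot: [-0.262, 0.655, -0.194, 0.682]
ft_force: [-1.5, 2.9, 5.3]
grip_width: 0.542
```

View pics/w8.png

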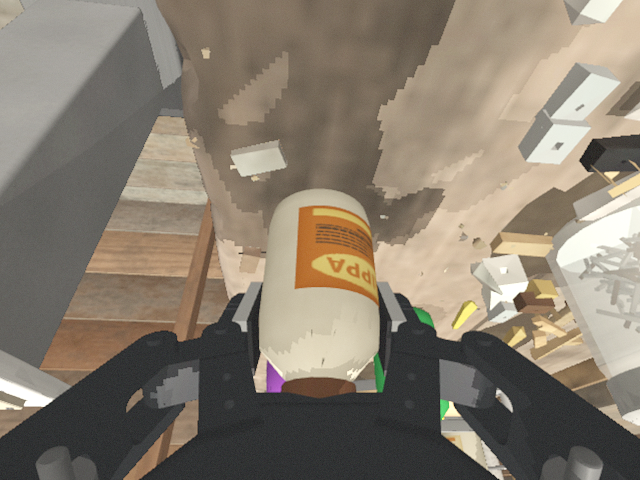

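```bash
python3 - <<'E'
from h import *
o=readout.get_obs(); M=R.from_quat(o['ee_rot']).as_matrix()
for d in [(0,0,.16),(.103,-.156,.14),(.1095,-.2157,.07)]: print(d,(M.T@np.array(d)*1000).round(1))
E
```

```text
(0, 0, 0.16) [-126.7  -97.8    0.7]
(0.103, -0.156, 0.14) [  -9.2 -216.6   87. ]
(0.1095, -0.2157, 0.07) [  82.9 -221.3   87. ]
```

```bash
python3 -m inch '[[[0,0,0],[-16,-12,0],1],[[0,0,0],[-50,-38,0],1],[[0,0,0],[-90,-69,0],1],[[0,0,0],[-127,-98,0.7],1],[[0,0,0],[-127,-98,0.7],1],[[0,0,0],[-90,-135,28],1],[[0,0,0],[-50,-175,58],1],[[0,0,0],[-9,-216.6,87],1],[[0,0,0],[-9,-216.6,87],1],[[0,0,0],[-9,-216.6,87],1]]'
python3 - <<'E'
from h import *
c=snap('wrist','w9');snap('scene','s9');snap('top','t9');o=readout.get_obs();print(o['position'],o['joint_pos'].round(2)); M=R.from_quat(o['ee_rot']).as_matrix()
print(delta([.6163,.059,.052+.07],38), M.round(3))
crop('s9',250,130,500,350,'cs9',3)
E
```

```text
clock: 14.15
position: [0.6065, 0.1539, 0.1466]
ee_rot: [-0.262, 0.656, -0.194, 0.681]
ft_force: [-0.9, 1.3, -1.9]
grip_width: 0.543
[0.6063672  0.15613732 0.14675887] [-1.    0.62  0.52  1.41  0.3   1.46 -0.5 ]
(array([-0.1,  0.2, -0.4]), array([138.2, -62.6,  -0.7]), array([0.62 , 0.023, 0.076])) [[ 0.067 -0.082  0.994]
 [-0.607  0.788  0.106]
 [-0.792 -0.611  0.004]]
```

View pics/w9.png

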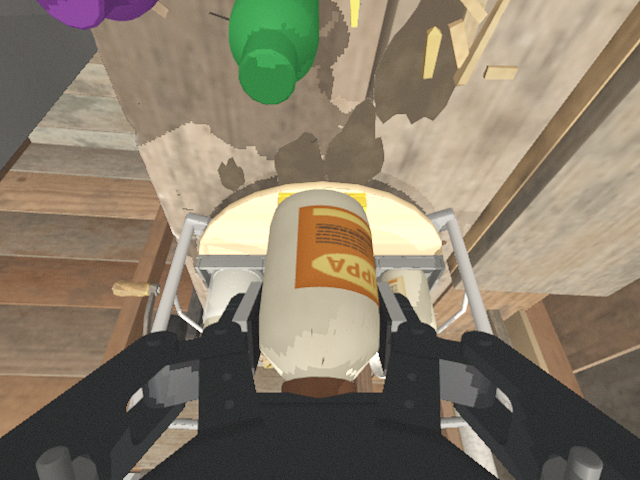

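View pics/cs9.png

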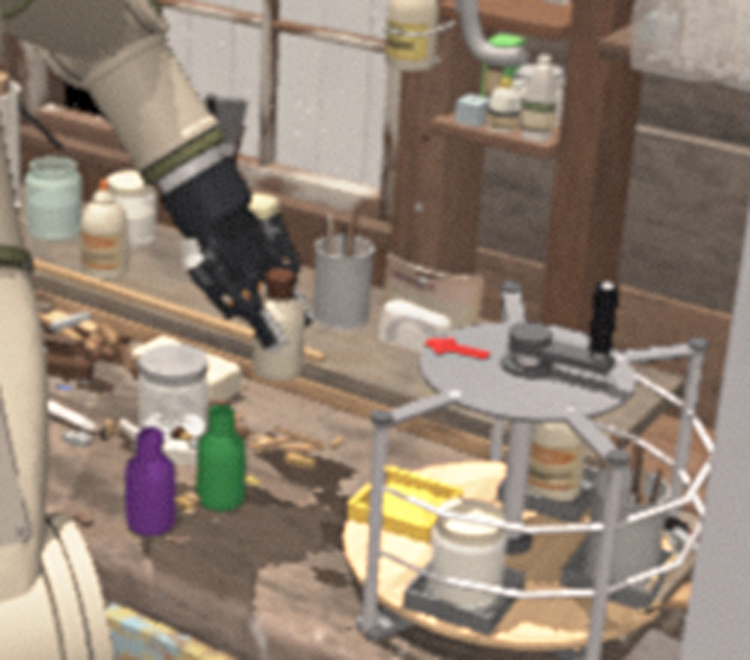

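The bottle is held upright and the tray is clear. I'll check the tray centre once more from the top before going in.

```bash
python3 - <<'E'
from h import *
crop('t9',370,170,450,270,'ct9',6)
E
```

```text
(no output)
```

View pics/ct9.png

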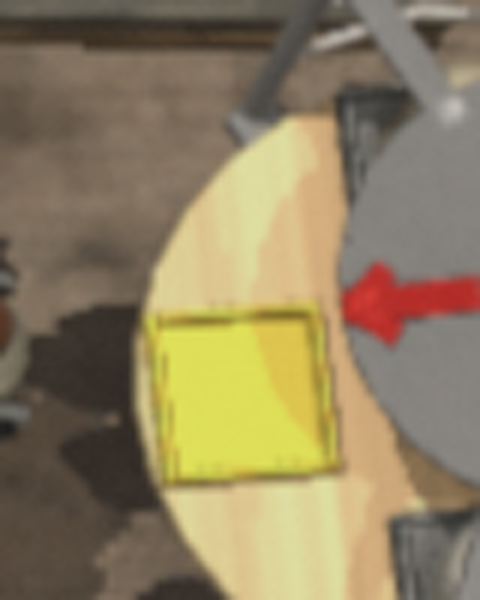

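```bash
python3 - <<'E'
from h import *
c=load('t9');q=np.array([ray(c,370+a/6,170+b/6,.05)[:2] for a,b in [(145,317),(320,302),(340,468),(165,485)]]);m=q.mean(0);print(m,m-[.627,-.04],np.degrees(np.arctan2(*(m-[.627,-.04])[::-1])))
for z in (.075,): print(delta([.613+.0025,.1287,.052+z],38), delta([.6163,.0585,.052+.055],38))
print(delta([.6163,.0585,.052+.038],38))
E
```

```text
[0.6163953  0.05744763] [-0.0106047   0.09744763] 96.21075264210687
(array([-0.1,  0.2, -0.4]), array([ 91.9, -10.7,   5.9]), array([0.619, 0.093, 0.081])) (array([-0.1,  0.2, -0.4]), array([150.4, -53.8,  -0.8]), array([0.62 , 0.022, 0.061]))
(array([-0.1,  0.2, -0.4]), array([163.9, -43.5,  -0.9]), array([0.62 , 0.022, 0.044]))
```

```bash
python3 -m inch '[[[0,0,0],[45,-6,3],1],[[0,0,0],[92,-11,4],1],[[0,0,0],[92,-11,4],1],[[0,0,0],[120,-32,2],1],[[0,0,0],[150,-53,-0.8],1],[[0,0,0],[150,-53,-0.8],1],[[0,0,0],[150,-53,-0.8],1]]'
python3 - <<'E'
from h import *
c=snap('wrist','w10');snap('scene','s10');o=readout.get_obs();print(o['position'],o['ft_force'])
print(delta([.6163,.0595,.052+.038],38)); crop('s10',320,150,500,350,'cs10',4)
E
```

```text
clock: 15.18
position: [0.6204, 0.0256, 0.0606]
ee_rot: [-0.263, 0.655, -0.192, 0.682]
ft_force: [0.3, 0.5, -1.4]
grip_width: 0.538
[0.62047987 0.02571702 0.06052117] [-0.35803687  1.43765052 -2.62843795]
(array([ 0. ,  0.3, -0.4]), array([14.9,  8.6, -0.7]), array([0.62 , 0.023, 0.044]))
```

View pics/w10.png

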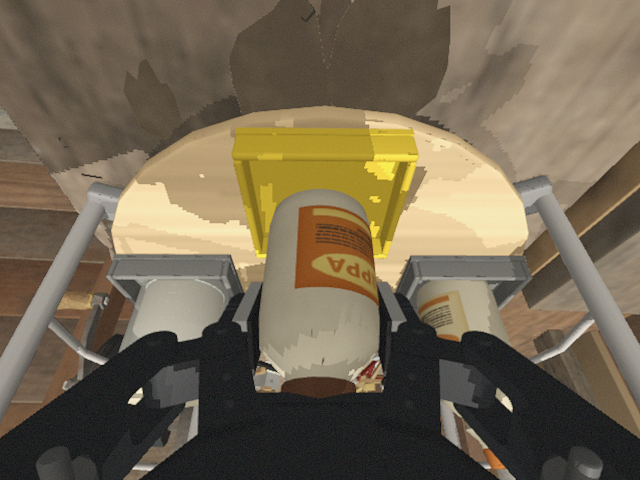

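View pics/cs10.png

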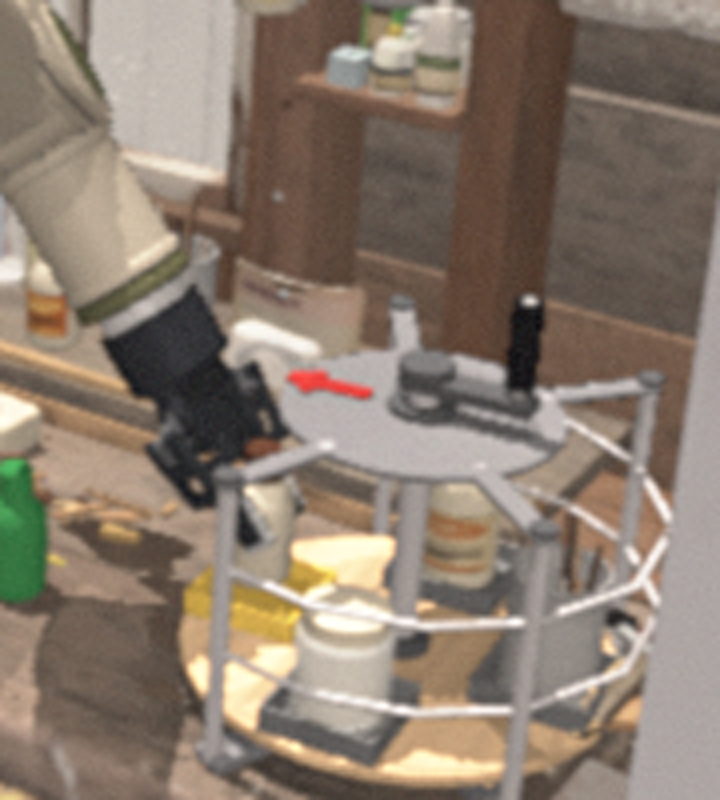

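```bash
python3 -m inch '[[[0,0,0],[5,3,-0.3],1],[[0,0,0],[10,5.6,-0.5],1],[[0,0,0],[13,8.5,-0.5],1],[[0,0,0],[14,9,-0.5],1],[[0,0,0],[14,9,-0.5],1]]'
```

```text
clock: 15.9
position: [0.6202, 0.0241, 0.0439]
ee_rot: [-0.263, 0.655, -0.191, 0.682]
ft_force: [-0.7, 0.3, -1.9]
grip_width: 0.54
```

```bash
python3 -m inch '[[[0,0,0],[1,0.8,0],1],[[0,0,0],[1.2,1,0],1],[[0,0,0],[1.2,1,0],1]]'
python3 - <<'E'
from h import *
c=snap('wrist','w11');snap('scene','s11');snap('top','t11');print(readout.get_obs()['position']);crop('s11',320,150,500,350,'cs11',4);crop('t11',360,150,540,300,'ct11',4)
E
```

```text
clock: 16.27
position: [0.6205, 0.0242, 0.0433]
ee_rot: [-0.263, 0.654, -0.192, 0.682]
ft_force: [-3.2, 1.0, 4.4]
grip_width: 0.54
[0.62053386 0.02410658 0.04332975]
```

View pics/w11.png

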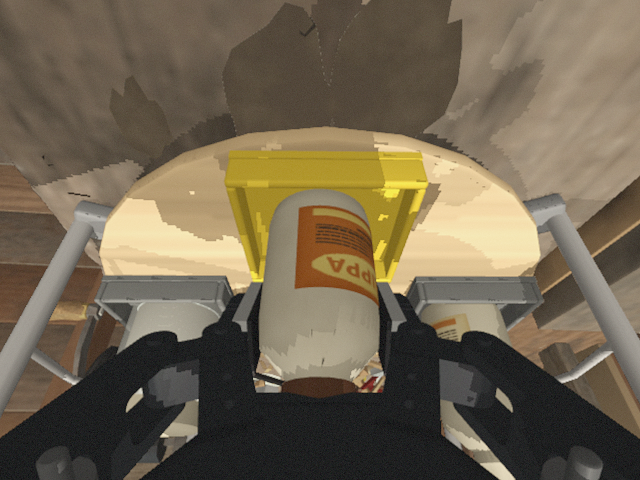

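Contact with the tray floor (+4.4 N). Opening slowly, then backing out along the slant.

```bash
python3 -m inch '[[[0,0,0],[0,0,0],0.4],[[0,0,0],[0,0,0],0.3],[[0,0,0],[0,0,0],0.1],[[0,0,0],[0,0,0],0],[[0,0,0],[0,0,0],0]]'
python3 - <<'E'
from h import *
c=snap('wrist','w12')
E
```

```text
clock: 17.05
position: [0.6205, 0.0241, 0.0433]
ee_rot: [-0.263, 0.654, -0.192, 0.682]
ft_force: [-0.8, -0.9, -0.3]
grip_width: 0.996
```

View pics/w12.png

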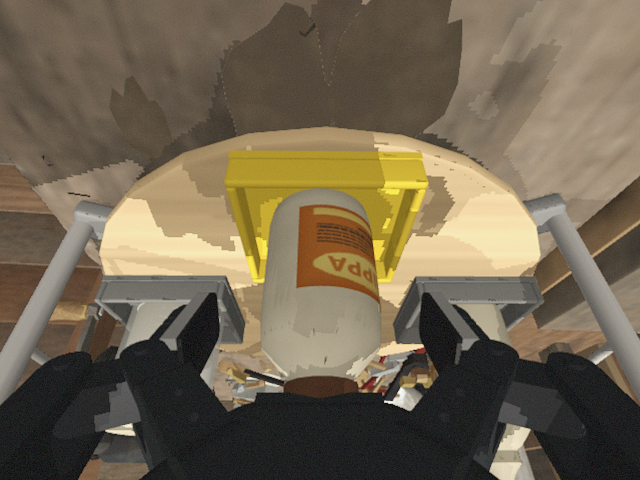

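```bash
python3 -m inch '[[[0,0,0],[-15,0,0],0],[[0,0,0],[-40,0,0],0],[[0,0,0],[-80,0,0],0],[[0,0,0],[-130,0,0],0],[[0,0,0],[-190,0,0],0],[[0,0,0],[-230,0,0],0],[[0,0,0],[-230,0,0],0],[[0,0,0],[-230,0,0],0]]'
python3 - <<'E'
from h import *
c=snap('wrist','w13');snap('scene','s13');snap('top','t13');print(readout.get_obs()['position']);crop('s13',240,200,500,360,'cs13',3);crop('t13',370,160,530,300,'ct13',5)
E
```

```text
clock: 18.1
position: [0.6042, 0.1632, 0.2253]
ee_rot: [-0.263, 0.655, -0.192, 0.682]
ft_force: [-0.1, -0.2, -0.6]
grip_width: 1.002
[0.60410836 0.16235996 0.22482857]
```

View pics/ct13.png

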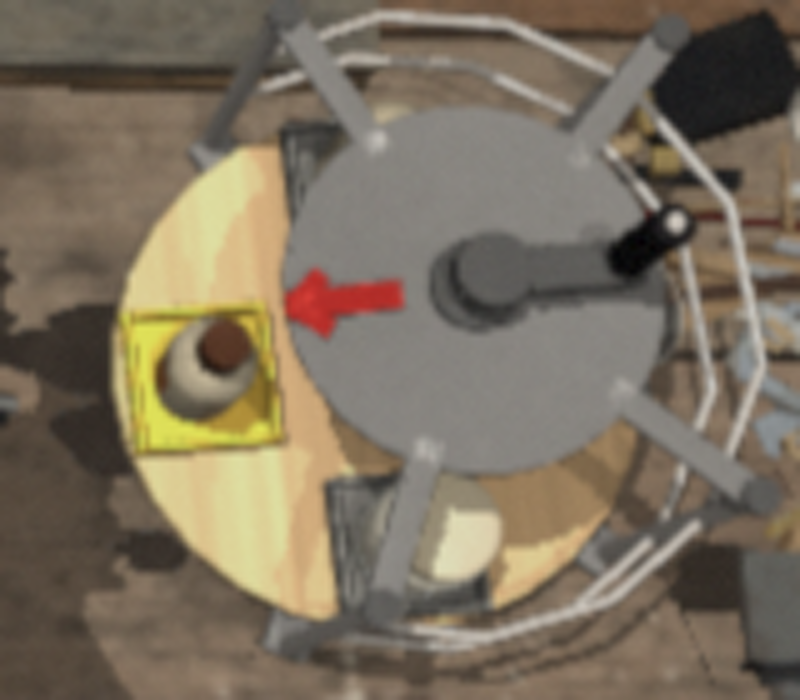

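View pics/cs13.png

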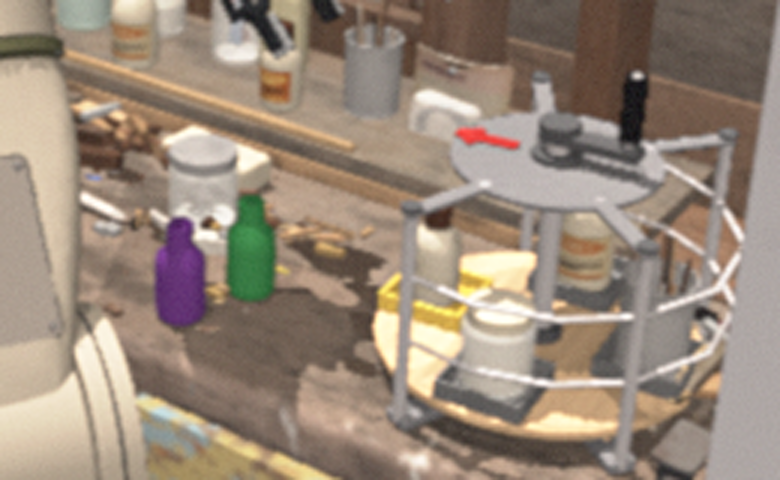

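View pics/w13.png

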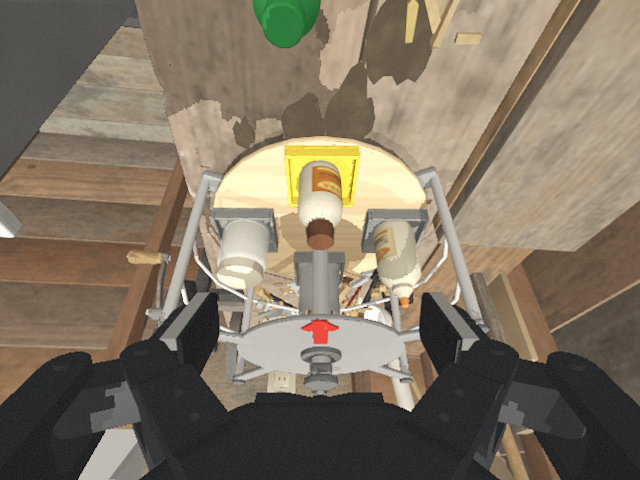

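```bash
python3 - <<'E'
from h import *
c=load('t13');f=lambda a,b,h: ray(c,370+a/5,160+b/5,h)[:2];A=np.array([.627,-.04])
q=np.array([f(a,b,.05) for a,b in [(120,317),(270,303),(285,440),(138,453)]]);m=q.mean(0);d=q[0]-q[1]
print('tray',m,np.degrees(np.arctan2(*(m-A)[::-1])),'edge',np.degrees(np.arctan2(d[1],d[0])),'cap',f(226,343,.134),pt(c,370+45,160+68)[2])
k=f(678,220,.294);print('knob dir',np.degrees(np.arctan2(*(k-A)[::-1]))+180)
for n in('top0','t13'):
  c=load(n);print(n,[pt(c,u,v).round(3) for u,v in((302,220),(200,272))], np.abs(load('top0')['pixels'][200:300,170:360].astype(int)-c['pixels'][200:300,170:360]).mean((2))[:, [10,30,130]].mean(0).round(1))
w=load('w13');print('wrist cap top',ray(w,320,241,.134))
E
```

```text
tray [0.61597974 0.05682751] 96.49308515688149 edge 96.20480901101774 cap [0.61550817 0.06066248] 0.1310414936096873
knob dir 96.62237384842805
top0 [array([0.647, 0.349, 0.083]), array([0.505, 0.613, 0.079])] [0. 0. 0.]
t13 [array([0.524, 0.315, 0.565]), array([0.505, 0.613, 0.079])] [ 2.8  3.5 67.1]
wrist cap top [0.61639131 0.06296733 0.134     ]
```

```bash
python3 -c "
from h import *
a=cv2.imread('pics/scene0.png').astype(int);b=cv2.imread('pics/s13.png').astype(int)
print(abs(a-b)[240:275,296:318].mean())
print(manip.hand_in())"
```

```text
10.874891774891775
the job is handed in; nothing more can be done
None
```

The glue bottle stands upright in the yellow tray, the tray faces the opening, and I've handed the job in at about 18 s on the clock. I turned the carousel by the crank knob, then lifted the bottle from the bench with the gripper leaning outward 38°. I set it in the tray under the top plate, released it and backed out.

**Last checks:**
- **Tray:** it points at 96.2–96.6°. The arrow and the guard posts put the opening at about 96°, with readings of 95–98°. Two rougher readings of the arrow came out lower, at 91° and 94°.
- **Bottle:** the cap sits 4–6 mm from the tray centre, at the height expected for a bottle standing upright (0.131 m measured, 0.134 m expected). The gripper is open and touching nothing.
- **Red tin:** the depth reading is unchanged from the start.
- **Nail jar:** the arm hid it from the top camera at the end, so I could not measure it again. In the scene picture it looks to be in the same place. A rough pixel comparison there showed a mean difference of 11 out of 255, which I did not follow up. Nothing was planned to come within about 60 mm of it.

**What went wrong:** my first grip on the knob slipped off after turning it about 28°. The real fingertips are about 40 mm behind the reported TCP. I measured this in two cameras, allowed for it and regripped lower, and the second grip held.

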